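# Key and seat the kidney plate in the dough mincer head

### The arm

A 7-joint arm with a two-finger parallel gripper is mounted at the origin on the work surface. World frame = base frame: x ahead of the robot, y to its left, z up, the work surface at z = 0. Lengths are in mm, angles in rad, forces in N, time in s.
With the tool pointing down it reaches from about 400 to 875 mm from the base axis. Payload 19.3 kg.
Tool frame: the origin (TCP) lies at the very end of the fingers, on their centre line; the grasp point (between the pads) lies 19 mm behind it; z points along the fingers, y is the line along which they close (so a half turn about z gives the same grasp; the last joint's range is limited). The gripper opens to 85 mm and grips with 20 to 120 N. Pads are 22 mm wide; open, the fingers measure 114 mm over their backs; the gripper's body (76 mm by 85 mm) begins 54 mm behind the grasp point. The pads swing forward as they close: fully open they stand 13 mm farther back than shut.
Start: joints at [-1.274, 0.521, -0.036, 1.599, 0.021, 1.021, -0.113], TCP at [224.162, 583.409, 231.291] pointing down, gripper open.
Joint ranges: [-2.91, 2.91], [-0.3, 2.13], [-1.5, 1.42], [0.17, 2.43], [-1.26, 4.41], [0.16, 1.93], [-2.52, 2.52]. Speed limits (rad/s): [1.89, 1.89, 2.39, 2.39, 3.01, 3.01, 3.01].

### API

Orientations are given as a unit quaternion [w, x, y, z].
In Python, from plant import env gives the robot as it stands.
- The arm moves only by the tool arm_command, never from a script. Its argument "rows" is a list that holds one entry, the list of rows, each a list of 6 numbers: the shift along the tool's x, y, z normalised to -1 to 1, where 1 is 0.12 m, then the turn, a rotation vector about the tool's x, y, z normalised to -1 to 1, where 1 is 180 degrees. In form: [[[x, y, z, rx, ry, rz], ...]]. A call has 1 to 20 rows; each row is the pose to reach, as a shift and turn from the pose commanded when the call began, along the tool's axes at that moment, turning the shorter way round; what a row does not reach only later rows make up. A row lasts 1/12 s, in which the tool goes at most 41.7 mm and 7.16 degrees, less where a joint would pass 70% of its speed; a pose out of reach is approached as far as the arm can. A call with a number of a shift or a turn outside -1 to 1 is refused whole. A call with a gripper value outside its range is refused whole. "claw" is the opening, from -1 (shut) to 1 (fully open), set as the call begins (left out, the last holds). The fingers move at their own pace and stop on an object; "squeeze" is the grip in N (left out, the last holds). Time passes only in rows, so rows that repeat a pose let the fingers close. It gives the time, the measured TCP pose, the force, the opening and the grip force at its end, in the units of the state.
- env.read_state(): the state, without advancing time (a new reading comes with each control period).
- env.grab_frame(name): name is "side" or "top" or "wrist"; returns (picture, depth): 400x640x3 uint8, red, green, blue; 400x640 float32, mm along the optical axis (not along the pixel's ray), 0 where there is no reading.
- env.camera_info(name): a dict with "mtx" (3x3 intrinsics, pixels), "R" (3x3) and "t" (3): a world point X has camera coordinates R X + t. Camera axes: x right, y down, z forward; pixel columns grow to the right and rows downward; lengths in mm; the calibration is good to about 2 mm. The wrist camera is an equidistant fisheye: a pixel r from the principal point sees the ray r / f radians off the axis. A picture is of the moment at which its call begins: read the wrist's pose just before it. camera_info takes no time and is no camera call; for the wrist camera it gives the pose at the moment of the call.
- env.job_done(): hands the job in; it is judged then, once.
The state is a dict: "clock": time; "joint_pos": joint angles; "joint_vel": joint speeds; "effort": joint torques, N m; "tool_pos": TCP position; "eef_rot": TCP orientation; "ft_force": force on the tool from outside, world axes, zero at the start; "wrist_torque": the same for the moment, N m; "finger_gap": opening from 0.0 (shut) to 1.0 (fully open); "grasp_force": force on a finger pad.
Only numpy, scipy, OpenCV 4.12 (cv2) and the standard library are available. Lean on these libraries where they do the work, as an engineer would, in place of code of your own. Each camera call takes 0.05 s, during which the arm holds its last target. There are 200 camera calls.

### The job

The mincer head stands mouth up on the bench, with its three-spoked kidney plate started in the mouth but still riding above the locating pin. With your fingertips push the plate round until the notch in its rim is over the pin, then press it down fully home and take the hand clear. Do not lift the plate out or force it hard against the pin, and leave the other things on the bench where they are.

Things in the scene. Friction and masses are not known exactly. Their poses are not given: they have to be found in the camera images.
- head: Cast aluminium mincer head, fixed on the bench, upright on its tail flange, 200 mm tall, mouth straight up: bore 150 mm, outside 184 mm (190 over the thread). A feed neck of 116 mm lip diameter leaves it low on the -x side, out to 154 mm from the axis. On the +x side a 34 mm wide cast boss, out to 104 mm from the axis, backs the locating pin. Origin on the axis at the bench.
- pin (a point): Nose of the upright brass locating pin, 12 mm diameter, round nosed, half let into the mouth's wall at the boss; it is seen from above through a 15 mm gap in the mouth's edge. Point 72 mm from the head's axis, z 0.1965, 3.5 mm below the head's top edge.
- plate_hub (a point): Centre of the top face of the stainless kidney plate: a level disc of 148 mm diameter, 14 mm thick, about 0.9 kg, on the head's axis. Flush solid hub of 36 mm diameter with a brass centre. z 0.211 at the start, 0.202 when home (2 mm above the head's edge). It only turns about its vertical axis, either way without end (0.2 N m), and slides along it, and stays where it is left.
- plate_notch (a point): The only notch in the plate's rim: 16 mm wide, 7.5 mm deep, open outwards, through the full thickness. Point in the notch at top-face level, 72 mm from the hub centre. Over the pin when this point is plumb above the pin point: within about 2 mm the plate goes on freely, and the pin's round nose centres it from a little farther off.
- plate_spoke (a point): Middle of the top of the spoke opposite the notch, 40 mm from the hub centre. Two more spokes lie 60 degrees to either side of the notch. All are straight, radial, 14 mm wide, from hub to rim (rim radius 61 to 74 mm) and leave three through openings (radius 18 to 61 mm), 14 mm deep through the plate and then free for 25 mm more. A spoke's side is what a fingertip in an opening can push.
- plate (a joint): How far the plate is pressed down, m: 0 at the start (rim about 0.5 mm above the pin's nose), 0.009 fully home on its shoulder, negative when lifted. Besides its own weight it takes 4 to 7 N to push it down with the notch over the pin; elsewhere the pin stops it. It stays down when released.
- plate_turn (a joint): Turn of the plate, rad, counter-clockwise from above, 0 (or a whole turn) with the notch over the pin; starts anywhere between 0.8 and 5.48.
- ring_nut: Bystander: aluminium ring nut with six lugs, 232 mm over the lugs, 45 mm tall, lying on the bench. Origin at the centre of its underside.
- fine_plate: Bystander: steel plate with many small holes, 148 mm diameter, 10 mm thick, lying flat. Origin at the centre of its underside.
- knife: Bystander: four-armed steel mincer knife, 130 mm across, 26 mm tall. Origin at the centre of its underside.
- brush: Bystander: cleaning brush with a blue handle, 190 mm long, lying along its x axis. Origin at the underside, about the middle.
- grease_jar: Bystander: small jar with white cap, 64 mm diameter, 75 mm tall, upright. Origin at the centre of its underside.
- tamper: Bystander: wooden tamper standing on its wide end, 68 mm diameter, 152 mm tall. Origin at the centre of its underside.

How it is judged:
By the outcome, as a careful person would: the job done as asked, in the order asked, and still so for the second after the job is handed in, with the robot touching nothing.
It also fails if it takes over 48 s, if anything falls off the work surface, if the arm or the gripper's body presses on something with over 40 N, if the wrist force passes 120 N, or if a joint passes its speed limit or range.

## Working session

There is one attempt and no reset: what is moved stays moved. The work goes in short steps, Python scripts to look and compute and a tool call to move; the robot and the scene stay as the last step left them, time stands still between calls to the robot, and variables do not carry over. Pictures are saved under pics/ and viewed, at most 10 in all, crops included, and the job is handed in when it is done.

Besides the shell and the picture viewer there is one more tool, called after "Request:" by a JSON object that holds its "method" and its "body". arm_command: Moves the arm, as the interface text tells. Its arguments: {"type":"object","properties":{"rows":{"type":"array","items":{"type":"array","items":{"type":"array","items":{"type":"number","minimum":-1,"maximum":1}}}},"claw":{"type":"number"},"squeeze":{"type":"number"}},"required":["rows"]}

```bash
mkdir -p pics; ls
python3 - <<'E'
from plant import env
import cv2,numpy as np
s=env.read_state();print({k:np.round(v,4) for k,v in s.items()})
for n in("top","side"):
    p,d=env.grab_frame(n);cv2.imwrite(f"pics/{n}0.png",p[...,::-1]);np.save(f"pics/{n}0.npy",d)
    c=env.camera_info(n);print(n,c)
E
```

```text
pics
{'clock': np.float64(0.0), 'joint_pos': array([-1.2742,  0.522 , -0.0363,  1.6   ,  0.0212,  1.0211, -0.1128]), 'joint_vel': array([ 0.0011,  0.0004,  0.0007,  0.0003,  0.0009,  0.    , -0.0004]), 'effort': array([-3.00000e-04, -9.27107e+01,  1.97970e+00, -3.69938e+01,
        1.78000e-02,  8.20000e-03,  0.00000e+00]), 'tool_pos': array([224.0606, 583.0821, 230.722 ]), 'eef_rot': array([-1.000e-04,  1.824e-01,  9.832e-01, -6.000e-04]), 'ft_force': array([-0.2257,  0.661 , -0.8923]), 'wrist_torque': array([ 0.0351, -0.0001,  0.0349]), 'grasp_force': np.float64(0.0), 'finger_gap': np.float64(0.9952)}
top {'mtx': array([[389.81082407,   0.        , 324.92529045],
       [  0.        , 389.81082407, 197.1641613 ],
       [  0.        ,   0.        ,   1.        ]]), 'R': array([[ 0.0266367 , -0.99955242,  0.0136182 ],
       [-0.99550783, -0.02776216, -0.09051754],
       [ 0.0908551 , -0.01114594, -0.99580175]]), 't': array([ -47.826026  ,  583.54978417, 1183.75951945])}
side {'mtx': array([[387.74698993,   0.        , 317.95592938],
       [  0.        , 387.74698993, 203.84308661],
       [  0.        ,   0.        ,   1.        ]]), 'R': array([[ 0.69872366, -0.71532515,  0.00975606],
       [-0.36793268, -0.37102221, -0.85262422],
       [ 0.61352326,  0.59215914, -0.5224335 ]]), 't': array([-407.03052698,  320.78191058,  677.69574715])}
```

View pics/top0.png

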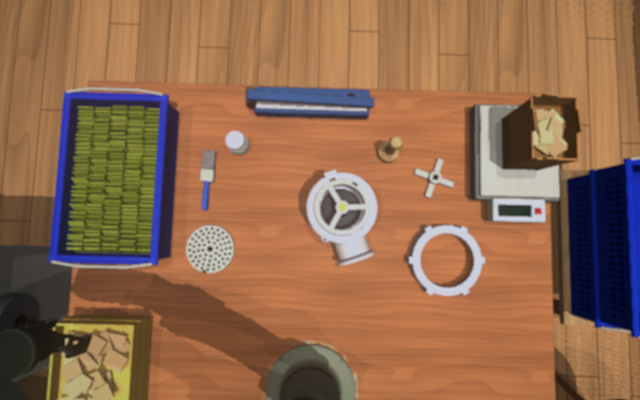

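View pics/side0.png

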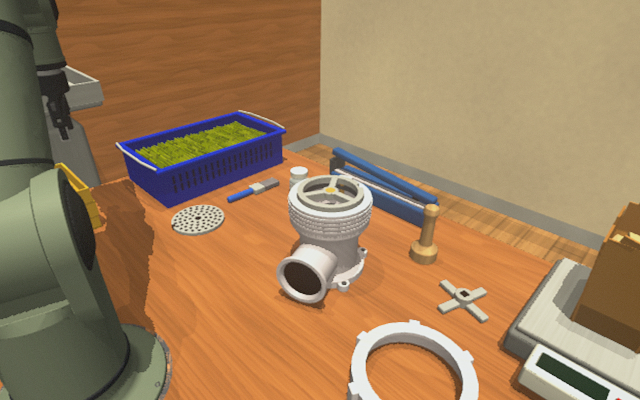

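The top view shows the plate hub at about (342,207), the neck towards (352,255) and the boss near (330,175). I'll zoom in on the head and get its pose.

```bash
cat > h.py <<'E'
import numpy as np,cv2
from plant import env
def at_z(n,u,v,z):
    c=env.camera_info(n);r=c["R"].T@np.linalg.inv(c["mtx"])@[u,v,1];o=-c["R"].T@c["t"]
    return o+r*(z-o[2])/r[2]
def proj(n,X):
    c=env.camera_info(n);q=c["R"]@X+c["t"];q=c["mtx"]@q;return q[:2]/q[2]
E
python3 - <<'E'
from h import *
p=cv2.imread("pics/top0.png");d=np.load("pics/top0.npy")
cv2.imwrite("pics/crop.png",cv2.resize(p[160:280,290:400],None,fx=5,fy=5,interpolation=cv2.INTER_CUBIC))
print(at_z("top",342,207,211),at_z("top",330,175,200),at_z("top",352,255,60))
c=env.camera_info("top")
print(c["R"].T@(np.linalg.inv(c["mtx"])@[342,207,1]*d[207,342]-c["t"]))
E
```

```text
[543.14909369 -75.36512718 211.        ] [628.69232148 -41.94246005 200.        ] [ 410.71023566 -116.87287784   60.        ]
[543.24630528 -75.44595812 209.55062241]
```

View pics/crop.png

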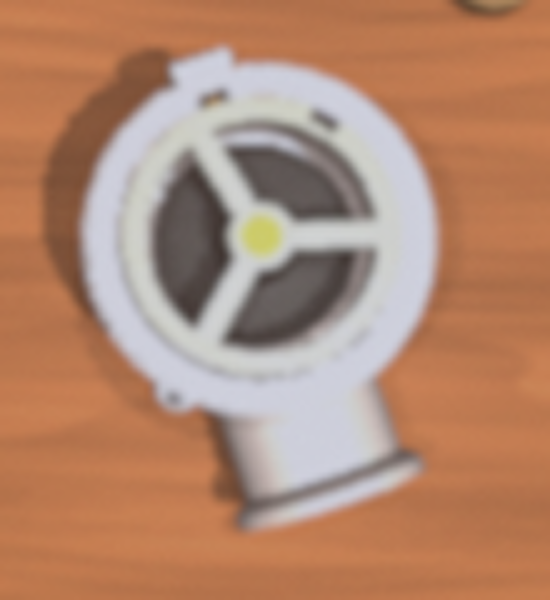

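The crop shows the hub at (262,235), the pin gap at (214,97), the notch at (325,119), and the spokes towards (205,140), (370,234) and (210,330). The spoke at (210,330) is the one opposite the notch. Next I'll compute the angles.

Run:
```python
from h import *
f=lambda x,y,z:at_z("top",290+(x-2)/5,160+(y-2)/5,z)[:2]
h=f(262,235,211)
for n,x,y,z in[("pin",214,97,198),("boss",201,66,200),("notch",325,119,211),("sp1",205,140,211),("sp2",370,234,211),("sp0",210,330,211),("neck",330,490,60)]:
    q=f(x,y,z)-h;print(n,q.round(1),np.hypot(*q).round(1),np.degrees(np.arctan2(q[1],q[0])).round(1))
print(h)
from scipy.spatial.transform import Rotation as R
q=env.read_state()["eef_rot"];print(R.from_quat(q[[1,2,3,0]]).as_matrix().round(3))
```

```text
pin [74.2 26.7] 78.8 19.8
boss [90.4 34.1] 96.6 20.7
notch [ 62.3 -31.9] 70.0 -27.1
sp1 [49.4 31.2] 58.4 32.3
sp2 [  2.1 -56.8] 56.8 -87.9
sp0 [-50.5  26.1] 56.8 152.7
neck [-140.9  -52.4] 150.3 -159.6
[544.2014455  -75.34126169]
[[-0.933  0.359 -0.   ]
 [ 0.359  0.933 -0.001]
 [-0.    -0.001 -1.   ]]
```

Request:
{"method": "arm_command", "body": {"rows": [[[-0.3, -0.25, -0.5, 0, 0, 0], [-0.6, -0.5, -0.6, 0, 0, 0], [-0.93, -0.78, -0.6, 0, 0, 0], [-0.93, -0.78, -0.6, 0, 0, 0]]], "claw": -0.48}}

```text
clock: 0.43
tool_pos: [294.0, 456.9, 303.4]
eef_rot: [0.0, 0.182, 0.983, 0.0]
ft_force: [0.8, 0.5, -0.1]
finger_gap: 0.45
grasp_force: 0.0
```

Request:
{"method": "arm_command", "body": {"rows": [[[-0.3, -0.25, 0, 0, 0, 0.04], [-0.6, -0.5, 0, 0, 0, 0.08], [-0.93, -0.78, 0, 0, 0, 0.12], [-0.93, -0.78, 0, 0, 0, 0.16]]]}}

```text
clock: 0.77
tool_pos: [366.2, 326.2, 302.9]
eef_rot: [0.0, 0.425, 0.905, -0.0]
ft_force: [0.7, 0.1, 0.1]
finger_gap: 0.26
grasp_force: 0.0
```

```bash
cat >> h.py <<'E'
from scipy.spatial.transform import Rotation as Ro
def go(X,yaw):
    s=env.read_state();M=Ro.from_quat(s["eef_rot"][[1,2,3,0]]).as_matrix();y=np.degrees(np.arctan2(M[1,0],M[0,0]))
    print("t",s["clock"].round(2),"p",s["tool_pos"].round(1),"yaw",y.round(1),"F",s["ft_force"].round(1),"gap",s["finger_gap"].round(3),"j",s["joint_pos"].round(2))
    print("shift/120",(M.T@(np.array(X)-s["tool_pos"])/120).round(3),"rz",(-((yaw-y+180)%360-180)/180).round(3),"tilt",M[:,2].round(3))
E
python3 -c "
from h import *
go([575,-55,290],32)"
```

```text
Traceback (most recent call last):
  File "h.py", line 11, in go
    print("t",s["clock"].round(2),"p",s["tool_pos"].round(1),"yaw",y.round(1),"F",s["ft_force"].round(1),"gap",s["finger_gap"].round(3),"j",s["joint_pos"].round(2))
              ^^^^^^^^^^^^^^^^
AttributeError: 'float' object has no attribute 'round'
```

```bash
sed -i 's/s\["clock"\].round(2)/round(s["clock"],2)/; s/s\["finger_gap"\].round(3)/round(float(s["finger_gap"]),3)/' h.py
python3 -c "
from h import *
go([575,-55,290],32)"
```

```text
t 0.77 p [366.2 326.2 302.9] yaw 129.7 F [0.7 0.1 0.1] gap 0.26 j [-0.97  0.23  0.14  1.86 -0.04  1.06 -0.12]
shift/120 [-3.555 -0.693  0.111] rz 0.543 tilt [ 0.001 -0.001 -1.   ]
```

Request:
{"method": "arm_command", "body": {"rows": [[[-0.33, -0.1, 0, 0, 0, 0.04], [-0.66, -0.2, 0, 0, 0, 0.08], [-1, -0.3, 0, 0, 0, 0.12], [-1, -0.3, 0, 0, 0, 0.16], [-1, -0.3, 0, 0, 0, 0.2]]]}}

```text
clock: 1.18
tool_pos: [415.2, 213.6, 302.9]
eef_rot: [0.0, 0.682, 0.731, 0.0]
ft_force: [0.4, 1.8, 0.8]
finger_gap: 0.259
grasp_force: 0.0
```

```bash
python3 -c "
from h import *
go([575,-55,290],32)"
```

```text
t 1.18 p [415.2 213.6 302.9] yaw 93.9 F [0.4 1.8 0.8] gap 0.259 j [-0.86  0.19  0.31  1.92 -0.07  1.04 -0.46]
shift/120 [-2.325  1.175  0.108] rz 0.344 tilt [ 0. -0. -1.]
```

Request:
{"method": "arm_command", "body": {"rows": [[[-0.33, 0.2, 0, 0, 0, 0.04], [-0.66, 0.4, 0, 0, 0, 0.08], [-1, 0.6, 0, 0, 0, 0.12], [-1, 0.6, 0, 0, 0, 0.16], [-1, 0.6, 0, 0, 0, 0.2]]]}}

```text
clock: 1.6
tool_pos: [497.2, 98.2, 302.7]
eef_rot: [0.001, 0.874, 0.485, -0.0]
ft_force: [-0.0, 0.6, 0.3]
finger_gap: 0.261
grasp_force: 0.0
```

```bash
python3 -c "
from h import *
go([575,-55,290],32)"
```

```text
t 1.6 p [497.2  98.2 302.7] yaw 58.1 F [-0.   0.6  0.3] gap 0.261 j [-0.71  0.28  0.5   1.83 -0.15  1.06 -0.71]
shift/120 [-0.74   1.225  0.108] rz 0.145 tilt [ 0.    -0.002 -1.   ]
```

Request:
{"method": "arm_command", "body": {"rows": [[[-0.25, 0.35, 0, 0, 0, 0.04], [-0.5, 0.7, 0, 0, 0, 0.08], [-0.7, 1, 0, 0, 0, 0.12], [-0.7, 1, 0, 0, 0, 0.145], [-0.7, 1, 0, 0, 0, 0.145], [-0.7, 1, 0, 0, 0, 0.145]]]}}

```text
clock: 2.1
tool_pos: [554.5, -33.2, 302.3]
eef_rot: [0.0, 0.96, 0.28, -0.001]
ft_force: [-0.2, 1.0, 0.6]
finger_gap: 0.267
grasp_force: 0.0
```

Run:
```python
from h import *
go([575,-55,290],32)
c=env.camera_info("wrist");p,d=env.grab_frame("wrist");cv2.imwrite("pics/w1.png",p[...,::-1]);np.savez("pics/w1.npz",d=d,**{k:c[k] for k in("mtx","R","t")})
print(c)
```

```text
t 2.1 p [554.5 -33.2 302.3] yaw 32.5 F [-0.2  1.   0.6] gap 0.267 j [-0.5   0.4   0.63  1.72 -0.25  1.11 -0.8 ]
shift/120 [0.046 0.245 0.102] rz 0.003 tilt [-0.001 -0.001 -1.   ]
{'mtx': array([[309.70691629,   0.        , 318.84899436],
       [  0.        , 309.70691629, 198.84788316],
       [  0.        ,   0.        ,   1.        ]]), 'R': array([[ 5.37051737e-01, -8.43549305e-01, -3.69849982e-05],
       [-8.12079307e-01, -5.17028000e-01,  2.70572073e-01],
       [-2.28260006e-01, -1.45281167e-01, -9.62699721e-01]]), 't': array([-326.11957748,  377.70348904,  569.20481762])}
```

View pics/w1.png

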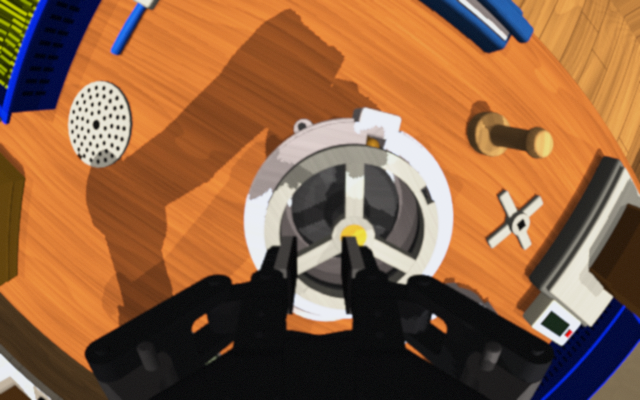

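The wrist view shows the hub at about (353,234), the brass pin at (374,145), the notch at (428,196) and the sp1 spoke straight ahead, at about (354,180).

```bash
cat >> h.py <<'E'
def wz(c,u,v,z):
    q=cv2.fisheye.undistortPoints(np.array([[[u,v]]],float),c["mtx"],np.zeros(4))[0,0]
    r=c["R"].T@[*q,1];o=-c["R"].T@c["t"];return (o+r*(z-o[2])/r[2])[:2]
def wp(c,X):
    q=(c["R"]@np.array(X)+c["t"]);return cv2.fisheye.distortPoints(np.array([[q[:2]/q[2]]]),c["mtx"],np.zeros(4))[0,0]
ang=lambda q:np.degrees(np.arctan2(q[1],q[0]))
E
python3 - <<'E'
from h import *
c=np.load("pics/w1.npz");h=wz(c,353,234,211);print(h)
for n,u,v,z in[("pin",374,145,197),("notch",428,196,211),("sp1in",354,205,211),("sp1out",354,170,211)]:
    q=wz(c,u,v,z)-h;print(n,q.round(1),np.hypot(*q).round(1),ang(q).round(1))
# plate top rim edge by ellipse: draw overlay
p=cv2.imread("pics/w1.png");H=np.array([544,-75])
for r,z,col in((74,211,(0,0,255)),(61,211,(0,0,255)),(18,211,(0,0,255)),(92,200,(255,0,0))):
    for hh,cc in((H,col),(h,(0,255,0))):
        for a in np.arange(0,6.28,.15):
            cv2.circle(p,tuple(np.int32(wp(c,[hh[0]+r*np.cos(a),hh[1]+r*np.sin(a),z]).round())),0,cc,-1)
cv2.imwrite("pics/w1o.png",cv2.resize(p[90:330,230:470],None,fx=2.5,fy=2.5,interpolation=cv2.INTER_NEAREST))
E
```

```text
[545.90848565 -72.27142173]
pin [69.2 24.2] 73.3 19.3
notch [ 60.3 -34.4] 69.4 -29.7
sp1in [21.  13.4] 24.9 32.6
sp1out [44.3 29.2] 53.1 33.4
```

View pics/w1o.png

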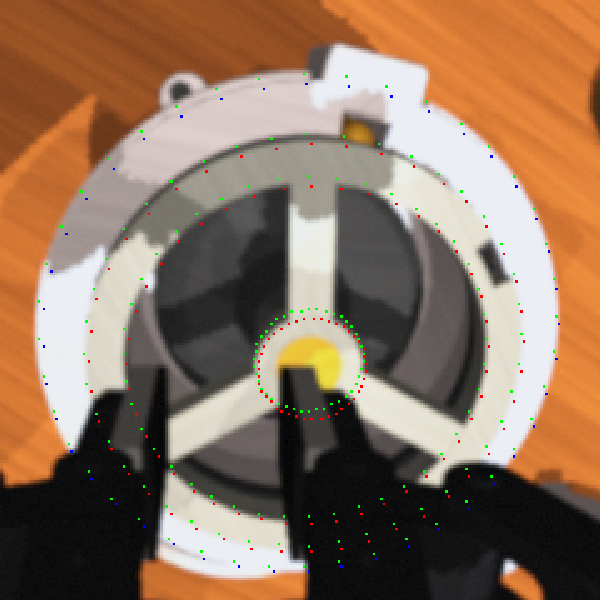

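```bash
python3 -c "
from h import *
go([576.5,-53,302],33)"
```

```text
t 2.15 p [554.4 -31.9 302.4] yaw 32.6 F [-0.2 -0.5 -0. ] gap 0.26 j [-0.5   0.39  0.63  1.72 -0.25  1.11 -0.8 ]
shift/120 [0.061 0.247 0.003] rz -0.002 tilt [-0.001 -0.    -1.   ]
```

Request:
{"method": "arm_command", "body": {"rows": [[[0.06, 0.24, 0.3, 0, 0, -0.002], [0.06, 0.24, 0.5, 0, 0, -0.002], [0.06, 0.24, 0.6, 0, 0, -0.002], [0.06, 0.24, 0.6, 0, 0, -0.002], [0.06, 0.24, 0.6, 0, 0, -0.002]]]}}

```text
clock: 2.57
tool_pos: [575.9, -51.5, 231.3]
eef_rot: [-0.0, 0.959, 0.284, -0.0]
ft_force: [0.7, -0.2, 0.7]
finger_gap: 0.256
grasp_force: 0.0
```

Run:
```python
from h import *
go([576.5,-53,185],33)
p,d=env.grab_frame("wrist");cv2.imwrite("pics/w2.png",cv2.resize(p[100:340,200:500,::-1],None,fx=2,fy=2))
```

```text
t 2.57 p [575.9 -51.5 231.3] yaw 33.0 F [ 0.7 -0.2  0.7] gap 0.256 j [-0.42  0.51  0.58  1.75 -0.33  0.98 -0.7 ]
shift/120 [-0.002  0.014  0.386] rz 0.0 tilt [-0.001  0.    -1.   ]
```

View pics/w2.png

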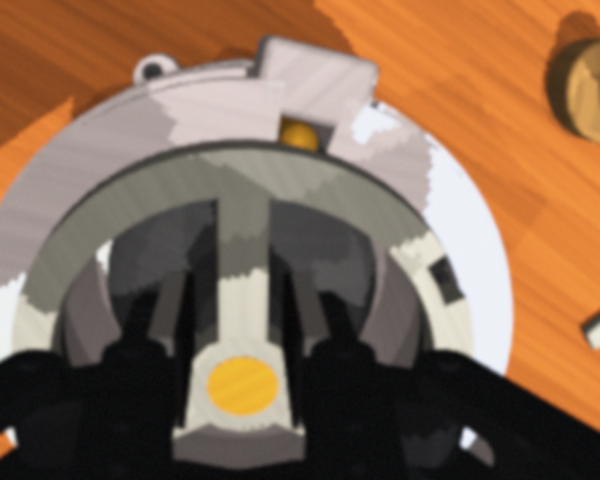

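The fingers straddle the spoke evenly: tips at x≈178 and 308, spoke centre at 244. Descending now.

Request:
{"method": "arm_command", "body": {"rows": [[[0, 0.01, 0.12, 0, 0, 0], [0, 0.01, 0.2, 0, 0, 0], [0, 0.01, 0.28, 0, 0, 0], [0, 0.01, 0.36, 0, 0, 0], [0, 0.01, 0.36, 0, 0, 0], [0, 0.01, 0.36, 0, 0, 0]]]}}

```text
clock: 3.12
tool_pos: [576.7, -53.4, 187.4]
eef_rot: [-0.0, 0.959, 0.284, -0.0]
ft_force: [-0.0, 0.1, 0.8]
finger_gap: 0.26
grasp_force: 0.0
```

Run:
```python
from h import *
go([576.5,-53,185],33)
# arc table: hub H, radius 37, spoke angle goes 33 -> 33+a
s=env.read_state();M=Ro.from_quat(s["eef_rot"][[1,2,3,0]]).as_matrix();H=np.array([545.5,-73])
P=s["tool_pos"][:2]-H
for a in range(4,61,4):
    D=Ro.from_euler("z",a,degrees=True).as_matrix()[:2,:2]@P-P
    print(a,((M.T@[*D,0])[:2]/120).round(3),round(-a/180,3))
```

```text
t 3.12 p [576.7 -53.4 187.4] yaw 33.0 F [-0.   0.1  0.8] gap 0.26 j [-0.39  0.56  0.55  1.79 -0.37  0.89 -0.67]
shift/120 [ 0.001 -0.004  0.02 ] rz -0.0 tilt [-0.001 -0.    -1.   ]
4 [-0.    -0.021] -0.022
8 [-0.002 -0.043] -0.044
12 [-0.006 -0.064] -0.067
16 [-0.011 -0.085] -0.089
20 [-0.017 -0.105] -0.111
24 [-0.025 -0.125] -0.133
28 [-0.034 -0.144] -0.156
32 [-0.044 -0.163] -0.178
36 [-0.056 -0.181] -0.2
40 [-0.069 -0.198] -0.222
44 [-0.083 -0.214] -0.244
48 [-0.098 -0.229] -0.267
52 [-0.114 -0.243] -0.289
56 [-0.132 -0.256] -0.311
60 [-0.15  -0.268] -0.333
```

Request:
{"method": "arm_command", "body": {"rows": [[[0, -0.021, 0, 0, 0, -0.022], [-0.002, -0.043, 0, 0, 0, -0.044], [-0.006, -0.064, 0, 0, 0, -0.067], [-0.011, -0.085, 0, 0, 0, -0.089], [-0.017, -0.105, 0, 0, 0, -0.111], [-0.025, -0.125, 0, 0, 0, -0.133], [-0.034, -0.144, 0, 0, 0, -0.156], [-0.044, -0.163, 0, 0, 0, -0.178], [-0.056, -0.181, 0, 0, 0, -0.2], [-0.069, -0.198, 0, 0, 0, -0.222], [-0.083, -0.214, 0, 0, 0, -0.244], [-0.098, -0.229, 0, 0, 0, -0.267], [-0.098, -0.229, 0, 0, 0, -0.267], [-0.098, -0.229, 0, 0, 0, -0.267]]]}}

```text
clock: 4.28
tool_pos: [552.2, -36.9, 188.1]
eef_rot: [0.0, 0.761, 0.649, 0.0]
ft_force: [1.2, -0.3, 0.1]
finger_gap: 0.262
grasp_force: 0.2
```

Run:
```python
from h import *
go([576.5,-53,185],81)
c=env.camera_info("wrist");p,d=env.grab_frame("wrist");cv2.imwrite("pics/w3.png",cv2.resize(p[60:340,180:540,::-1],None,fx=2,fy=2));np.savez("pics/w3.npz",d=d,**{k:c[k] for k in("mtx","R","t")})
```

```text
t 4.28 p [552.2 -36.9 188.1] yaw 80.9 F [ 1.2 -0.3  0.1] gap 0.262 j [-0.28  0.48  0.33  1.85 -0.2   0.84 -0.01]
shift/120 [-0.1    0.221  0.026] rz -0.001 tilt [ 0.001  0.    -1.   ]
```

View pics/w3.png

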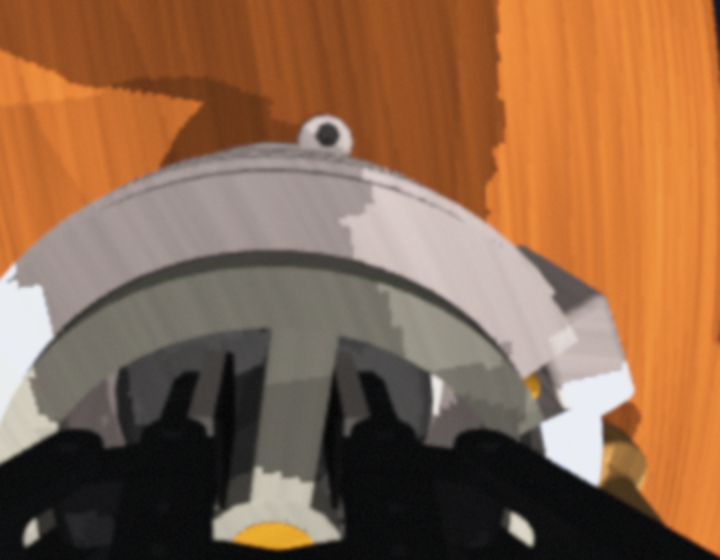

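The spoke centreline runs from (303,345) to (285,490) in the crop, and the pin is at (532,387). Measuring.

Run:
```python
from h import *
c=np.load("pics/w3.npz");f=lambda x,y,z:wz(c,180+(x-.5)/2,60+(y-.5)/2,z)
a,b=f(303,345,211),f(286,480,211)
print(a,b,ang(a-b))
for H in ([545.9,-72.3],[545.5,-73]):
    q=f(532,387,197)-H;print(q,np.hypot(*q),"pin",ang(q),"spoke",ang(a-H),ang(b-H))
```

```text
[560.01438053 -18.74616856] [551.27424586 -51.80138202] 75.18935471046156
[70.17488795 26.03893134] 74.85012253994724 pin 20.357758878828843 spoke 75.23515991025494 75.30906411487814
[70.57488795 26.73893134] 75.47042638330615 pin 20.750353667213762 spoke 75.0225562773684 74.762984276714
```

Request:
{"method": "arm_command", "body": {"rows": [[[0, -0.014, 0, 0, 0, -0.015], [-0.001, -0.028, 0, 0, 0, -0.029], [-0.001, -0.028, 0, 0, 0, -0.029], [-0.001, -0.028, 0, 0, 0, -0.029], [-0.001, -0.01, 0, 0, 0, -0.025], [-0.001, 0, 0, 0, 0, -0.025], [-0.001, 0, 0, 0, 0, -0.025], [-0.001, 0, -0.2, 0, 0, -0.025], [-0.001, 0, -0.4, 0, 0, -0.025], [-0.3, 0, -0.6, 0, 0, -0.025], [-0.6, 0, -0.7, 0, 0, -0.025], [-0.6, 0, -0.7, 0, 0, -0.025], [-0.6, 0, -0.7, 0, 0, -0.025]]]}}

```text
clock: 5.42
tool_pos: [540.5, -109.9, 272.3]
eef_rot: [0.001, 0.735, 0.678, 0.0]
ft_force: [1.0, 1.3, -0.7]
finger_gap: 0.259
grasp_force: 0.0
```

Run:
```python
from h import *
go([545.7,-72.7,271],86)
c=env.camera_info("wrist");p,d=env.grab_frame("wrist");cv2.imwrite("pics/w4.png",p[...,::-1]);np.savez("pics/w4.npz",d=d,**{k:c[k] for k in("mtx","R","t")})
u=wp(c,[613,-47,205]);print(u);x,y=np.int32(u);x0,y0=max(x-200,0),max(y-120,0);print(x0,y0)
cv2.imwrite("pics/w4c.png",cv2.resize(p[y0:y0+240,x0:x0+300,::-1],None,fx=2.5,fy=2.5))
```

```text
t 5.42 p [ 540.5 -109.9  272.3] yaw 85.3 F [ 1.   1.3 -0.7] gap 0.259 j [-0.18  0.38  0.36  1.76 -0.15  1.03  0.16]
shift/120 [0.313 0.018 0.011] rz -0.004 tilt [ 0.001 -0.    -1.   ]
[415.90834347 115.45223906]
215 0
```

View pics/w4c.png

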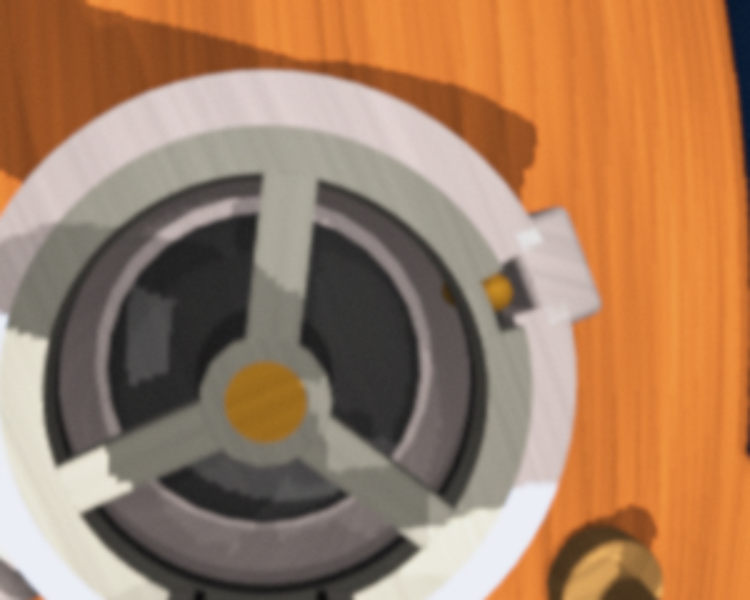

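The pin at (498,292) now shows in the notch, whose mouth spans about (490,270)–(508,328). The spoke runs (291,185)–(275,335) and the hub is at (266,402).

Run:
```python
from h import *
c=np.load("pics/w4.npz");f=lambda x,y,z:wz(c,215+(x-.5)/2.5,(y-.5)/2.5,z)
H=f(266,402,211);print(H)
for n,x,y in(("s1",291,185),("s1",275,335),("s0",72,490),("s2",430,525),("s2",330,440)):
    q=f(x,y,211)-H;print(n,ang(q).round(1),np.hypot(*q).round(1))
q=f(498,292,197)-H;print("pin",ang(q),np.hypot(*q))
for x,y in((490,270),(508,328)):
    q=f(x,y,211)-H;print("notch edge",ang(q),np.hypot(*q))
```

```text
[544.70124319 -73.45890243]
s1 78.9 58.2
s1 77.8 18.1
s0 -160.6 59.3
s2 -41.4 57.9
s2 -35.5 20.2
pin 20.18164988618876 73.89090903796384
notch edge 26.851029370135375 70.6208947667725
notch edge 13.278205250682804 69.24005063212006
```

Plate is aligned to about 1°, so I'll close the fingers and move over the hub.

Request:
{"method": "arm_command", "body": {"rows": [[[0.1, 0.01, 0, 0, 0, 0], [0.2, 0.01, 0, 0, 0, 0], [0.31, 0.015, 0, 0, 0, 0], [0.31, 0.015, 0, 0, 0, 0], [0.31, 0.015, 0.1, 0, 0, 0], [0.31, 0.015, 0.25, 0, 0, 0], [0.31, 0.015, 0.4, 0, 0, 0], [0.31, 0.015, 0.44, 0, 0, 0], [0.31, 0.015, 0.44, 0, 0, 0]]], "claw": -1}}

```text
clock: 6.22
tool_pos: [544.9, -69.9, 217.6]
eef_rot: [-0.001, 0.734, 0.679, -0.001]
ft_force: [-0.5, 1.0, 0.1]
finger_gap: -0.0
grasp_force: 0.0
```

```bash
python3 -c "
from h import *
go([545.2,-73,202],86)"
```

```text
t 6.22 p [544.9 -69.9 217.6] yaw 85.6 F [-0.5  1.   0.1] gap -0.0 j [-0.22  0.44  0.33  1.83 -0.17  0.91  0.11]
shift/120 [-0.025  0.005  0.13 ] rz -0.002 tilt [-0.003  0.    -1.   ]
```

Request:
{"method": "arm_command", "body": {"rows": [[[-0.02, 0.005, 0.02, 0, 0, 0], [-0.02, 0.005, 0.04, 0, 0, 0], [-0.02, 0.005, 0.055, 0, 0, 0], [-0.02, 0.005, 0.065, 0, 0, 0], [-0.02, 0.005, 0.075, 0, 0, 0], [-0.02, 0.005, 0.075, 0, 0, 0], [-0.02, 0.005, 0.075, 0, 0, 0]]]}}

```text
clock: 6.8
tool_pos: [546.0, -73.4, 210.0]
eef_rot: [0.0, 0.734, 0.679, 0.0]
ft_force: [1.0, 1.0, 2.2]
finger_gap: -0.006
grasp_force: 1.2
```

Request:
{"method": "arm_command", "body": {"rows": [[[0, 0, 0.008, 0, 0, 0], [0, 0, 0.016, 0, 0, 0], [0, 0, 0.024, 0, 0, 0], [0, 0, 0.024, 0, 0, 0]]]}}

```text
clock: 7.13
tool_pos: [546.0, -73.4, 207.0]
eef_rot: [0.0, 0.734, 0.679, 0.0]
ft_force: [0.9, -0.0, 1.4]
finger_gap: -0.0
grasp_force: 0.9
```

Request:
{"method": "arm_command", "body": {"rows": [[[0, 0, 0.008, 0, 0, 0], [0, 0, 0.016, 0, 0, 0], [0, 0, 0.024, 0, 0, 0], [0, 0, 0.03, 0, 0, 0], [0, 0, 0.03, 0, 0, 0]]]}}

```text
clock: 7.55
tool_pos: [546.0, -73.3, 203.4]
eef_rot: [0.0, 0.734, 0.679, 0.0]
ft_force: [1.1, -0.8, 2.3]
finger_gap: -0.002
grasp_force: 1.0
```

Request:
{"method": "arm_command", "body": {"rows": [[[0, 0, 0.006, 0, 0, 0], [0, 0, 0.012, 0, 0, 0], [0, 0, 0.018, 0, 0, 0], [0, 0, 0.024, 0, 0, 0], [0, 0, 0.024, 0, 0, 0]]]}}

```text
clock: 7.97
tool_pos: [546.2, -73.4, 201.9]
eef_rot: [0.0, 0.734, 0.679, 0.001]
ft_force: [-7.9, 1.6, 30.6]
finger_gap: -0.003
grasp_force: 15.3
```

The plate has seated firmly: z is 201.9 and the force rose to 30 N. I'll lift the hand clear and check.

Request:
{"method": "arm_command", "body": {"rows": [[[0, 0, -0.03, 0, 0, 0], [0, 0, -0.1, 0, 0, 0], [0, 0, -0.4, 0, 0, 0], [-0.3, 0, -0.7, 0, 0, 0], [-0.6, 0, -0.9, 0, 0, 0], [-1, 0, -1, 0, 0, 0], [-1, 0, -1, 0, 0, 0], [-1, 0, -1, 0, 0, 0]]]}}

```text
clock: 8.63
tool_pos: [535.7, -197.9, 322.4]
eef_rot: [0.001, 0.736, 0.677, -0.0]
ft_force: [0.2, 0.2, -0.6]
finger_gap: 0.004
grasp_force: 0.0
```

Run:
```python
from h import *
go([545,-73,300],86)
c=env.camera_info("wrist");p,d=env.grab_frame("wrist")
h=wp(c,[545,-73,202]);e=wp(c,[545+84*np.cos(1.9),-73+84*np.sin(1.9),200])
for n,(u,v) in(("hub",h),("edge",e)):
    u,v=int(u),int(v);dd=np.median(d[v-2:v+3,u-2:u+3]);q=cv2.fisheye.undistortPoints(np.array([[[u,v]]],float),c["mtx"],np.zeros(4))[0,0]
    print(n,u,v,c["R"].T@(np.array([*q,1])*dd-c["t"]))
x0,y0=max(int(h[0])-120,0),max(int(h[1])-120,0)
cv2.imwrite("pics/w5.png",cv2.resize(p[y0:y0+220,x0:x0+280,::-1],None,fx=2.5,fy=2.5))
```

```text
t 8.63 p [ 535.7 -197.9  322.4] yaw 85.2 F [ 0.2  0.2 -0.6] gap 0.004 j [-0.04  0.37  0.4   1.65 -0.15  1.15  0.31]
shift/120 [ 1.044 -0.01   0.184] rz -0.004 tilt [ 0.002 -0.002 -1.   ]
hub 317 47 [544.49838894 -72.91451892 203.15787377]
edge 279 -30 [534.6277251  -95.11150293 397.48416553]
```

View pics/w5.png

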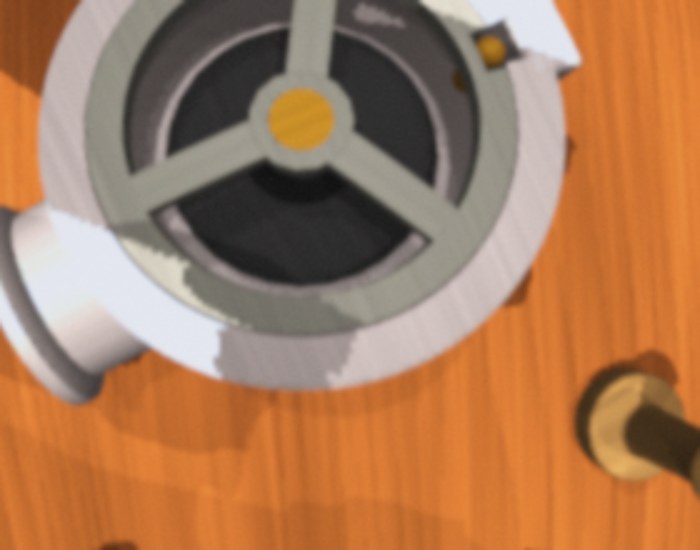

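The pin at (491,50) sits in the notch, the plate is nearly flush with the edge (hub depth gives z≈203, against 202 for home), and the hand is clear.

```bash
python3 -c "
from plant import env
print(env.job_done())"
```

```text
the job is handed in; nothing more can be done
None
```

The job is handed in at about 8.7 s: I turned the plate until its notch was over the pin and pressed it home (it stopped firmly at fingertip z 201.9 mm, about 31 N), then took the hand clear without touching anything else.

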